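# Latch the guard pen's gate on the electronics repair bench

## Robot

A 6-joint arm with a two-finger parallel gripper is mounted at the origin on the work surface. World frame = base frame: x ahead of the robot, y to its left, z up, the work surface at z = 0. Lengths are in mm, angles in rad, forces in N, time in s.
With the tool pointing down it reaches from about 350 to 775 mm from the base axis. Payload 7.3 kg.
Tool frame: the origin (TCP) lies on the centre line of the jaws, within the pads' length; the fingertips stand 22 mm ahead of it and the grasp point (between the pads) lies 3 mm ahead of it; x points along the fingers, z is the direction in which the jaws open and shut, and the axes are right-handed (so a half turn about x gives the same grasp; the last joint's range is limited). The gripper opens to 92 mm and grips with 3 to 60 N. Pads are 19 mm wide; open, the fingers measure 130 mm over their backs; the gripper's body (75 mm by 190 mm) begins 47 mm behind the grasp point.
Start: joints at [1.178, 0.342, 1.524, -0, 1.275, -0.146], TCP at [128.243, 509.116, 223.341] pointing down, gripper open.
Joint ranges: [-2.53, 2.53], [-0.77, 2.02], [0.04, 2.7], [-1, 4.14], [0.28, 2.66], [-3.11, 3.11]. Speed limits (rad/s): [2.57, 2.57, 3.14, 3.14, 3.14, 3.14].

## Interface

Orientations are given as [roll, pitch, yaw] about the fixed x, y, z axes, in that order (R = Rz(yaw) Ry(pitch) Rx(roll)).
In Python, from plant import readout, imaging, bot gives the robot as it stands.
- The arm moves only by the tool arm_command, never from a script. Its argument "plan" is a list of rows, each an object of numbers: "tx", "ty", "tz": the shift along the tool's x, y, z in cm; "wx", "wy", "wz": the turn, a rotation vector about the tool's x, y, z in rad; "jaw": the opening, from -1 (shut) to 1 (fully open). In form: [{"tx": .., "ty": .., "tz": .., "wx": .., "wy": .., "wz": .., "jaw": ..}, ...]. A call has 1 to 20 rows; each row shifts and turns the commanded pose from where the row before left it, along the tool's axes as they then stand; what a row does not reach is not made up. A row lasts 1/10 s, in which the tool goes at most 50 mm and 8.59 degrees, less where a joint would pass 70% of its speed; a pose out of reach is approached as far as the arm can. A call with a gripper value outside its range is refused whole. The fingers move at their own pace and stop on an object; the grip force is fixed at half the most. Time passes only in rows, so rows that do not move let the fingers close. It gives the time, the measured TCP pose, the force and the opening at its end, in the units of the state.
- readout.get_obs(): the state, without advancing time (a new reading comes with each control period).
- imaging.capture(name): name is "scene" or "top" or "wrist"; returns the picture (400x640x3 uint8, blue, green, red); there is no depth.
- imaging.get_calibration(name): a dict with "fx", "fy", "cx", "cy" (pixels), "position" and "rotation" of the camera in the world; the wrist camera has in their place "mount" (4x4, takes a point from camera to tool coordinates, whose origin is the TCP and whose axes are the tool frame's). Camera axes: x right, y up, looking along -z (the intrinsics and any distortion apply to the point x, -y, -z); pixel columns grow to the right and rows downward; lengths in mm; the calibration is good to about 2 mm. A picture is of the moment at which its call begins: read the wrist's pose just before it. get_calibration takes no time and is no camera call.
- bot.close_job(): hands the job in, once; it reports no verdict.
The state is a dict: "time": time; "joint_positions": joint angles; "dq": joint speeds; "tau": joint torques, N m; "tool_pos": TCP position; "tcp_rot": TCP orientation; "contact_force": force on the tool from outside, world axes, zero at the start; "moment": the same for the moment, N m; "grip_width": finger opening in mm.
Only numpy, scipy, OpenCV 4.12 (cv2) and the standard library are available. Lean on these libraries where they do the work, as an engineer would, in place of code of your own. Each camera call takes 0.05 s, during which the arm holds its last target.

## Task

Two low guard pens with circuit boards inside stand on the repair bench; one of them has its gate standing open. Lift the latch bar on that gate by its knob, swing the gate shut with the bar passing over the striker, and let the bar drop fully into the catch on the post, so that the gate stays shut and latched.

Things in the scene. Friction and masses are not known exactly. Their poses are not given: they have to be found in the camera images.
- pen: Fixed pen with the open gate, 220 x 250 x 126 mm, clear walls. Origin: centre of underside; x to its back, y to the hinge side, z up. In mm: hinge axis upright at (-100, 103); latch post at (-100, -115), on it the catch: two steel teeth, 8 thick, 22 long in y, tops at z 126, at x -118 (striker) and -82, slot between 28 wide, floor at z 106. A like pen, gate latched, stands beside it.
- gate (a joint): Gate angle about the upright hinge, rad: 0 shut, grows as the free end swings out to the pen's front (-x); starts 0.45 to 0.85, range -0.05 to 1.3. Grey panel 184 mm long, 8 mm thick, top at 102 mm. Slight friction: it stays where left. With the bar down it cannot shut: the bar meets the striker. With the bar in the slot it has 0.045 rad of play either way.
- latch (a joint): Latch bar angle about its level pivot, rad: 0 level (down), grows as the free end lifts; range 0 to 0.9; falls by its own weight (130 to 220 g); clears the striker from 0.11. Pivot: in the gate's plane, 20 mm from the hinge axis, 115 mm above the bench. Dark steel bar 8 mm thick, 14 mm high (z 108 to 122 mm when level), along the gate's top, reaching 215 mm past the pivot.
- knob (a point): Grip point on the axis of the bar's upright black round knob, 18 mm diameter, 48 mm tall, standing on the bar 145 mm from the pivot (165 mm from the hinge axis). The point is 27 mm above the knob's foot, 34 mm above the bar's centre line (149 mm above the bench when level). It moves with bar and gate; its x axis is square to the gate, y along the bar to the pivot.

How it is judged (in metres and radians):
On the way:
1. the latch bar is held up clear of the striker while the gate swings the last part of its way shut (value of joint latch above 0.08 rad and value of joint gate below 0.12 rad).
At the end, for the whole second after the job is handed in: The gate is shut to within 0.065 rad, the latch bar lies down in the catch's slot behind the striker (within 0.04 rad of level), and both are at rest (value of joint gate between -0.065 and 0.065 rad and value of joint latch below 0.04 rad and velocity of joint gate between -0.1 and 0.1 rad/s and velocity of joint latch between -0.1 and 0.1 rad/s); the robot touches nothing.
It also fails if it takes over 38 s, if anything falls off the work surface, if the arm or the gripper's body presses on something with over 40 N, if the wrist force passes 120 N, or if a joint passes its speed limit or range.

## Working session

There is one attempt and no reset: what is moved stays moved. The work goes in short steps, Python scripts to look and compute and a tool call to move; the robot and the scene stay as the last step left them, time stands still between calls to the robot, and variables do not carry over. Pictures are saved under pics/ and viewed, and the job is handed in when it is done.

Besides the shell and the picture viewer there is one more tool, called as name([rows], argument=value, ...), one row to a line, values as JSON. arm_command: Moves the arm, as the interface text tells. Its arguments: {"type":"object","properties":{"plan":{"type":"array"}},"required":["plan"]}

```bash
ls; mkdir -p pics; python3 - <<'E'
from plant import readout, imaging, bot
import cv2
print(readout.get_obs())
for n in ["scene","top","wrist"]:
    cv2.imwrite(f"pics/{n}0.png",imaging.capture(n)); print(n,imaging.get_calibration(n))
E
```

```text
pics
{'time': 0.0, 'joint_positions': array([ 1.17798671e+00,  3.42739303e-01,  1.52503791e+00, -1.22751420e-06,
        1.27537520e+00, -1.45986125e-01]), 'dq': array([-0.00121452,  0.00083654, -0.00023571,  0.00053719, -0.0003699 ,
        0.00069993]), 'tau': array([-2.13531515e-03, -4.31246924e+01, -2.44223052e+01,  7.17605883e-02,
        5.56988013e-02, -9.17575017e-05]), 'tool_pos': array([128.08167536, 508.70843937, 222.62906453]), 'tcp_rot': array([ 2.99635907,  1.56923657, -1.96285305]), 'contact_force': array([-0.49437362, -0.40684088,  0.94842678]), 'moment': array([-0.02663927,  0.06625244,  0.00312897]), 'grip_width': 91.98153224745832}
scene {'fx': 505.00705170297766, 'fy': 505.00705170297766, 'cx': 317.4564964273706, 'cy': 191.97506941690773, 'position': array([1176.76488653,  788.04241243,  986.3712118 ]), 'rotation': array([0.82282169, 0.01527069, 2.52992297])}
top {'fx': 464.1004125718074, 'fy': 464.1004125718074, 'cx': 324.3415565778282, 'cy': 192.98700668848517, 'position': array([ 516.89626598,   13.68797739, 1290.3959143 ]), 'rotation': array([ 0.07975303, -0.02461412, -1.54871503])}
wrist {'fx': 328.4845274659947, 'fy': 328.4845274659947, 'cx': 322.6393150935275, 'cy': 198.40173793126007, 'mount': array([[ 6.55239871e-04,  2.43738465e-01, -9.69840776e-01,
        -1.60290074e+02],
       [ 9.30422888e-04,  9.69840416e-01,  2.43739003e-01,
         6.39240123e+01],
       [ 9.99999352e-01, -1.06206957e-03,  4.08698264e-04,
         9.64247144e-01],
       [ 0.00000000e+00,  0.00000000e+00,  0.00000000e+00,
         1.00000000e+00]])}
```

View pics/top0.png

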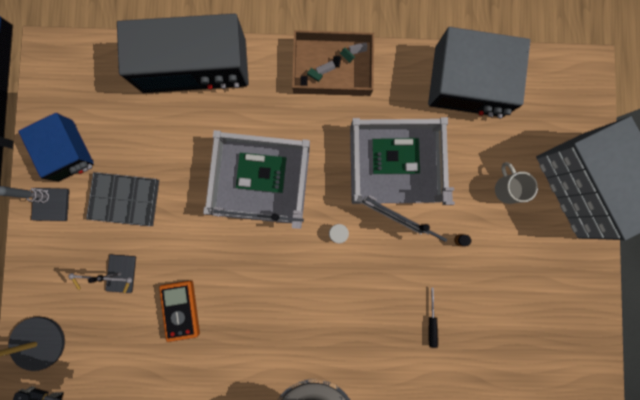

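View pics/scene0.png

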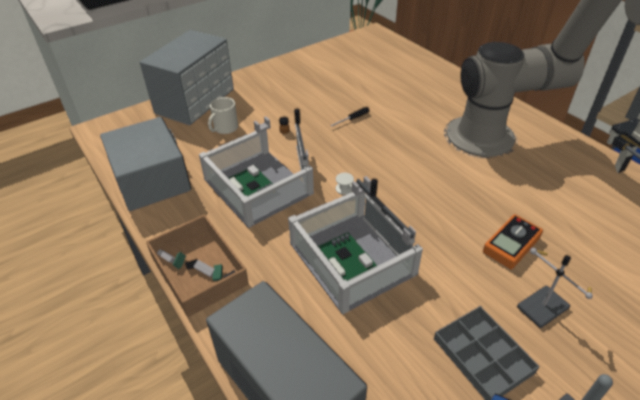

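The right-hand pen in the top view has the open gate: hinge about (362,200), post about (447,196), knob about (424,228). I'll zoom in to measure it.

```bash
cat > h.py <<'E'
import numpy as np, cv2
from scipy.spatial.transform import Rotation as R
from plant import readout, imaging, bot
def cam(n):
    c=imaging.get_calibration(n)
    if 'mount' in c:
        s=readout.get_obs(); T=np.eye(4);T[:3,:3]=R.from_euler('xyz',s['tcp_rot']).as_matrix();T[:3,3]=s['tool_pos'];M=T@c['mount']
        return c,M[:3,:3],M[:3,3]
    return c,R.from_euler('xyz',c['rotation']).as_matrix(),np.array(c['position'])
def ray(C,u,v):
    c,Rm,p=C; d=Rm@np.array([(u-c['cx'])/c['fx'],-(v-c['cy'])/c['fy'],-1]); return p,d/np.linalg.norm(d)
def onz(C,u,v,z):
    p,d=ray(C,u,v); return p+d*(z-p[2])/d[2]
def proj(C,P):
    c,Rm,p=C; q=Rm.T@(np.array(P,float)-p); return np.array([c['cx']+c['fx']*q[0]/-q[2], c['cy']-c['fy']*q[1]/-q[2]])
def cross(C1,a,C2,b):
    p,d=ray(C1,*a);q,e=ray(C2,*b); A=np.stack([d,-e],1); t=np.linalg.lstsq(A,q-p,rcond=None)[0]
    x,y=p+d*t[0],q+e*t[1]; return (x+y)/2,np.linalg.norm(x-y)
def crop(img,x0,y0,x1,y1,k):
    return cv2.resize(img[y0:y1,x0:x1],None,fx=k,fy=k,interpolation=cv2.INTER_CUBIC)
E
python3 - <<'E'
from h import *
t=cv2.imread('pics/top0.png');s=cv2.imread('pics/scene0.png')
cv2.imwrite('pics/topc.png',crop(t,340,110,480,260,4)); cv2.imwrite('pics/scc.png',crop(s,190,90,330,230,4))
E
```

```text
(no output)
```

View pics/topc.png

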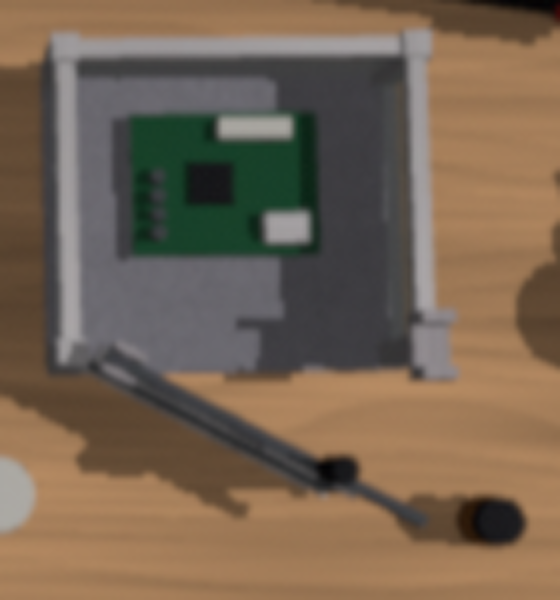

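View pics/scc.png

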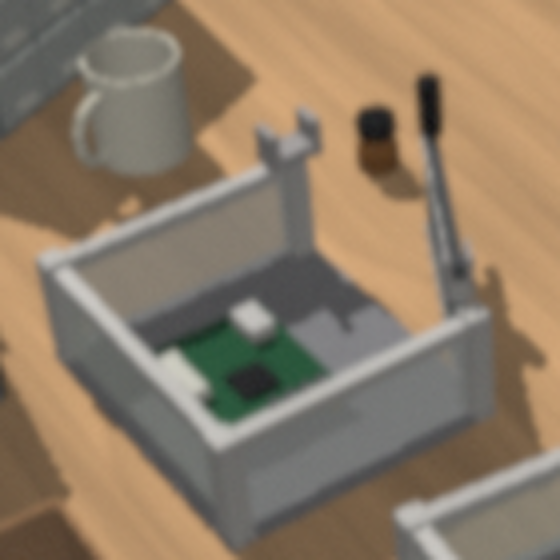

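View pics/wrist0.png

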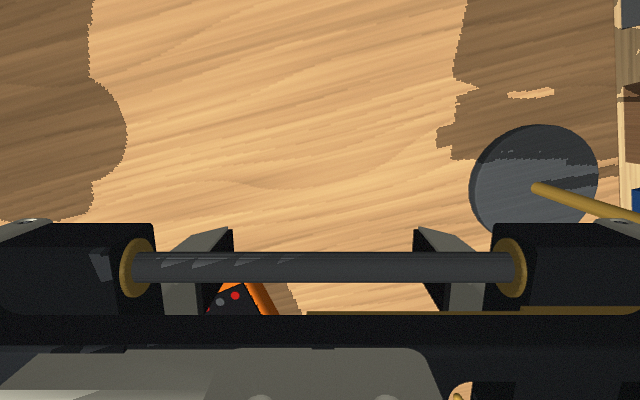

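```bash
python3 - <<'E'
from h import *
T=cam('top');S=cam('scene')
tp=lambda x,y:(340+x/4-.4,110+y/4-.4); sp=lambda x,y:(190+x/4-.4,90+y/4-.4)
for n,a,b in [('toothfarL? ',(455,315),(265,125)),('tooth pair mid',(433,344),(290,135)),('knobtop',(340,466),(429,80)),('backR corner',(418,38),(52,260)),('backL corner',(65,42),(222,432)),('hingecorner',(68,352),(478,318))]:
    p,e=cross(T,tp(*a),S,sp(*b)); print(n,p.round(1),round(e,1))
k=onz(T,*tp(340,468),170);tip=onz(T,*tp(424,520),122);m=onz(T,*tp(433,344),126)
print('knob',k,'tip',tip,'catch',m)
t1=onz(T,*tp(436,316),126);t2=onz(T,*tp(436,372),126);print(t1,t2,np.linalg.norm(t1-t2))
bh=onz(T,*tp(112,360),122);print('bar near',bh)
E
```

```text
toothfarL?  [ 628.2 -337.6  129.2] 4.4
tooth pair mid [ 611.7 -327.8  118.4] 1.0
knobtop [ 532.4 -255.4  174.2] 0.1
backR corner [ 813.2 -322.5   98.9] 4.1
backL corner [803.6 -90.5 103.9] 2.4
hingecorner [602.2 -96.7  94.2] 2.4
knob [ 531.26285445 -256.48903738  170.        ] tip [ 500.35355133 -321.47539883  122.        ] catch [ 611.48308938 -325.93962982  126.        ]
[ 629.3369056  -327.84140866  126.        ] [ 593.76389405 -327.86298463  126.        ] 35.57301809066074
bar near [ 596.77444671 -122.79255934  122.        ]
```

```bash
cat >> h.py <<'E'
HINGE=np.array([604.,-108.]); PSI=0.03
def toolR():
    return R.from_euler('xyz',readout.get_obs()['tcp_rot']).as_matrix()
def gdir(th): # along gate from hinge outward, th gate angle
    a=PSI-th; # closed: (sin psi, -cos psi)
    return np.array([np.sin(a),-np.cos(a)])
E
python3 - <<'E'
from h import *
s=readout.get_obs();M=toolR();print(M.round(3))
zy=np.arctan2(M[1,2],M[0,2]);u=gdir(.49);n=np.array([-u[1],u[0]])
ny=np.arctan2(n[1],n[0]);print('tool z yaw',zy,'want',ny,ny+np.pi, 'knob pred',HINGE+165*u,'tip',HINGE+235*u)
p=s['tool_pos'];
for tgt in ([400,330,300],):
    print('rel tool cm',M.T@(np.array(tgt)-p)/10)
# second leg using the rotation-free frame
print('leg2',M.T@(np.array([531.5,-255,300])-np.array([400,330,300]))/10)
E
```

```text
[[-0.    -0.97   0.244]
 [-0.001  0.244  0.97 ]
 [-1.     0.    -0.001]]
tool z yaw 1.3239933542744104 want -0.45999999999999996 2.681592653589793 knob pred [ 530.74856235 -255.84866209] tip [ 499.67219486 -318.57233692]
rel tool cm [ -7.70996822 -30.73170772 -10.70609988]
leg2 [  0.05389429 -27.04339    -53.51471436]
```

arm_command([
  {"tx":-0.8,"ty":-3.1,"tz":-1.1},
  {"tx":-0.8,"ty":-3.1,"tz":-1.1},
  {"tx":-0.8,"ty":-3.1,"tz":-1.1},
  {"tx":-0.8,"ty":-3.1,"tz":-1.1},
  {"tx":-0.8,"ty":-3.1,"tz":-1.1},
  {"tx":-0.8,"ty":-3.1,"tz":-1.1},
  {"tx":-0.8,"ty":-3.1,"tz":-1.1},
  {"tx":-0.8,"ty":-3.1,"tz":-1.1},
  {"tx":-0.8,"ty":-3.1,"tz":-1.1},
  {"tx":-0.8,"ty":-3.1,"tz":-1.1},
])

```text
invalid input at $.plan[0]: expected keys tx, ty, tz, wx, wy, wz, jaw
```

arm_command([
  {"ty":-1.6,"tz":-3.2},
  {"ty":-1.6,"tz":-3.2},
  {"ty":-1.6,"tz":-3.2},
  {"ty":-1.6,"tz":-3.2},
  {"ty":-1.6,"tz":-3.2},
  {"ty":-1.6,"tz":-3.2},
  {"ty":-1.6,"tz":-3.2},
  {"ty":-1.6,"tz":-3.2},
  {"ty":-1.6,"tz":-3.2},
  {"ty":-1.6,"tz":-3.2},
  {"ty":-1.6,"tz":-3.2},
  {"ty":-1.6,"tz":-3.2},
  {"ty":-1.6,"tz":-3.2},
  {"ty":-1.6,"tz":-3.2},
  {"ty":-1.6,"tz":-3.2},
  {"ty":-1.6,"tz":-3.2},
  {"ty":-1.4,"tz":-2.3},
])

```text
invalid input at $.plan[0]: expected keys tx, ty, tz, wx, wy, wz, jaw
```

arm_command([
  {"wx":0.12},
  {"wx":0.12},
  {"wx":0.12},
  {"wx":0.12},
  {"wx":0.12},
  {"wx":0.12},
  {"wx":0.12},
  {"wx":0.12},
  {"wx":0.12},
  {"wx":0.12},
  {"wx":0.12},
  {"wx":0.12},
  {"wx":0.12},
  {"wx":0.12},
  {"wx":0.1},
  {},
])

```text
invalid input at $.plan[0]: expected keys tx, ty, tz, wx, wy, wz, jaw
```

```bash
python3 - <<'E'
from h import *
s=readout.get_obs();print(s['time'],s['tool_pos'],s['joint_positions'].round(3));print(toolR().round(3))
W=cam('wrist');
img=imaging.capture('wrist');cv2.imwrite('pics/w1.png',img)
u=gdir(.49)
print('knobtop',proj(W,[*(HINGE+165*u),170]),'tip',proj(W,[*(HINGE+235*u),122]),'hinge',proj(W,[*HINGE,122]),'catch',proj(W,[611.5,-327,126]))
np.save('W1.npy',np.c_[W[1],W[2]])
E
```

```text
0.15 [128.11721593 508.81744446 222.83603368] [ 1.178  0.343  1.525  0.     1.275 -0.146]
[[-0.    -0.97   0.244]
 [-0.001  0.244  0.97 ]
 [-1.     0.    -0.001]]
knobtop [-259.24640402  712.18234594] tip [-252.83793936  636.7148125 ] hinge [-56.47686904 662.4666072 ] catch [-207.49176515  695.9126423 ]
```

View pics/w1.png

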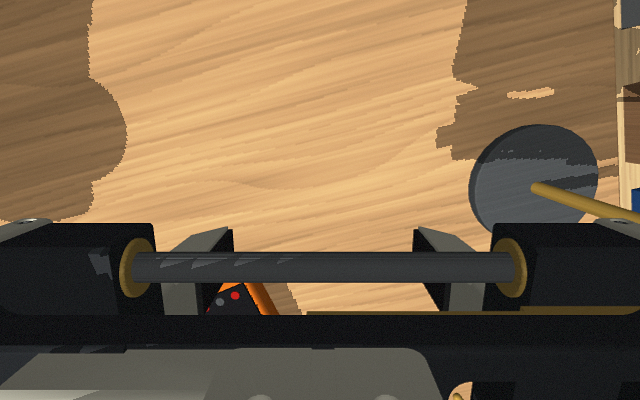

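The moves were refused because every row needs all seven keys, so nothing moved. I'll send them again in full.

arm_command([
  {"tx":-1,"ty":-3.8,"tz":-1.3,"wx":0,"wy":0,"wz":0,"jaw":1},
  {"tx":-1,"ty":-3.8,"tz":-1.3,"wx":0,"wy":0,"wz":0,"jaw":1},
  {"tx":-1,"ty":-3.8,"tz":-1.3,"wx":0,"wy":0,"wz":0,"jaw":1},
  {"tx":-1,"ty":-3.8,"tz":-1.3,"wx":0,"wy":0,"wz":0,"jaw":1},
  {"tx":-1,"ty":-3.8,"tz":-1.3,"wx":0,"wy":0,"wz":0,"jaw":1},
  {"tx":-1,"ty":-3.8,"tz":-1.3,"wx":0,"wy":0,"wz":0,"jaw":1},
  {"tx":-1,"ty":-3.8,"tz":-1.3,"wx":0,"wy":0,"wz":0,"jaw":1},
  {"tx":-1,"ty":-3.8,"tz":-1.3,"wx":0,"wy":0,"wz":0,"jaw":1},
])

```text
time: 1.0
tool_pos: [398.7, 332.8, 303.7]
tcp_rot: [1.234, 1.571, 2.558]
contact_force: [0.0, 0.1, -0.1]
grip_width: 91.8
```

arm_command([
  {"tx":0,"ty":-1.8,"tz":-3.6,"wx":0,"wy":0,"wz":0,"jaw":1},
  {"tx":0,"ty":-1.8,"tz":-3.6,"wx":0,"wy":0,"wz":0,"jaw":1},
  {"tx":0,"ty":-1.8,"tz":-3.6,"wx":0,"wy":0,"wz":0,"jaw":1},
  {"tx":0,"ty":-1.8,"tz":-3.6,"wx":0,"wy":0,"wz":0,"jaw":1},
  {"tx":0,"ty":-1.8,"tz":-3.6,"wx":0,"wy":0,"wz":0,"jaw":1},
  {"tx":0,"ty":-1.8,"tz":-3.6,"wx":0,"wy":0,"wz":0,"jaw":1},
  {"tx":0,"ty":-1.8,"tz":-3.6,"wx":0,"wy":0,"wz":0,"jaw":1},
  {"tx":0,"ty":-1.8,"tz":-3.6,"wx":0,"wy":0,"wz":0,"jaw":1},
  {"tx":0,"ty":-1.8,"tz":-3.6,"wx":0,"wy":0,"wz":0,"jaw":1},
  {"tx":0,"ty":-1.8,"tz":-3.6,"wx":0,"wy":0,"wz":0,"jaw":1},
  {"tx":0,"ty":-1.8,"tz":-3.6,"wx":0,"wy":0,"wz":0,"jaw":1},
  {"tx":0,"ty":-1.8,"tz":-3.6,"wx":0,"wy":0,"wz":0,"jaw":1},
  {"tx":0,"ty":-1.8,"tz":-3.6,"wx":0,"wy":0,"wz":0,"jaw":1},
  {"tx":0,"ty":-1.8,"tz":-3.6,"wx":0,"wy":0,"wz":0,"jaw":1},
  {"tx":0,"ty":-1.8,"tz":-3.1,"wx":0,"wy":0,"wz":0,"jaw":1},
])

```text
time: 2.5
tool_pos: [528.7, -252.8, 303.0]
tcp_rot: [1.279, 1.57, 2.602]
contact_force: [1.2, 1.1, -0.2]
grip_width: 91.8
```

arm_command([
  {"tx":0,"ty":0,"tz":0,"wx":0.12,"wy":0,"wz":0,"jaw":1},
  {"tx":0,"ty":0,"tz":0,"wx":0.12,"wy":0,"wz":0,"jaw":1},
  {"tx":0,"ty":0,"tz":0,"wx":0.12,"wy":0,"wz":0,"jaw":1},
  {"tx":0,"ty":0,"tz":0,"wx":0.12,"wy":0,"wz":0,"jaw":1},
  {"tx":0,"ty":0,"tz":0,"wx":0.12,"wy":0,"wz":0,"jaw":1},
  {"tx":0,"ty":0,"tz":0,"wx":0.12,"wy":0,"wz":0,"jaw":1},
  {"tx":0,"ty":0,"tz":0,"wx":0.12,"wy":0,"wz":0,"jaw":1},
  {"tx":0,"ty":0,"tz":0,"wx":0.12,"wy":0,"wz":0,"jaw":1},
  {"tx":0,"ty":0,"tz":0,"wx":0.12,"wy":0,"wz":0,"jaw":1},
  {"tx":0,"ty":0,"tz":0,"wx":0.12,"wy":0,"wz":0,"jaw":1},
  {"tx":0,"ty":0,"tz":0,"wx":0.12,"wy":0,"wz":0,"jaw":1},
  {"tx":0,"ty":0,"tz":0,"wx":0.12,"wy":0,"wz":0,"jaw":1},
  {"tx":0,"ty":0,"tz":0,"wx":0.12,"wy":0,"wz":0,"jaw":1},
  {"tx":0,"ty":0,"tz":0,"wx":0.12,"wy":0,"wz":0,"jaw":1},
  {"tx":0,"ty":0,"tz":0,"wx":0.1,"wy":0,"wz":0,"jaw":1},
  {"tx":0,"ty":0,"tz":0,"wx":0,"wy":0,"wz":0,"jaw":1},
])

```text
time: 4.1
tool_pos: [528.7, -250.7, 303.0]
tcp_rot: [2.83, 1.57, 2.373]
contact_force: [-0.3, -0.1, -0.2]
grip_width: 92.1
```

```bash
python3 - <<'E'
from h import *
s=readout.get_obs();print(s['time'],s['tool_pos'],s['joint_positions'].round(3));print(toolR().round(3))
W=cam('wrist');
img=imaging.capture('wrist');cv2.imwrite('pics/w2.png',img)
u=gdir(.49)
print('knobtop',proj(W,[*(HINGE+165*u),170]),'tip',proj(W,[*(HINGE+235*u),122]),'hinge',proj(W,[*HINGE,122]),'catch',proj(W,[611.5,-327,126]))
np.save('W2.npy',np.c_[W[1],W[2]])
E
```

```text
4.1 [ 528.67690464 -250.70707856  303.0312453 ] [-0.574  0.412  1.2    0.     1.53  -0.117]
[[-0.     0.441  0.897]
 [ 0.     0.897 -0.441]
 [-1.     0.    -0.001]]
knobtop [326.01460666 194.34674476] tip [325.16284248 245.61056402] hinge [326.66899565  11.20762345] catch [422.67683032 210.59986336]
```

View pics/w2.png

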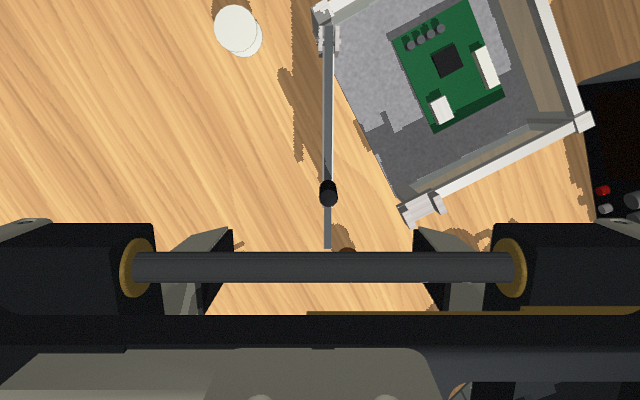

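Wrist view: knob top at about (328,198), bar tip (327,248), bar running straight up the image, and catch at about (424,208). All of these are within a few pixels of the prediction.

```bash
python3 - <<'E'
from h import *
img=cv2.imread('pics/w2.png');cv2.imwrite('pics/w2c.png',crop(img,290,165,460,255,4))
W=cam('wrist');M=toolR();p=readout.get_obs()['tool_pos']
for n,a,z in [('knob',(328.3,198),170),('tip',(327.5,248),122),('barhi',(330.5,60),122),('catch',(424,208),126)]:
    q=onz(W,*a,z);print(n,q.round(1),'tool rel',(M.T@(q-p)).round(1), 'r hinge',np.linalg.norm(q[:2]-HINGE).round(1))
E
```

```text
knob [ 531.1 -259.9  170. ] tool rel [133.   -7.2   6.3] r hinge 168.5
tip [ 501.  -322.4  122. ] tool rel [181.  -76.6   6.6] r hinge 237.9
barhi [ 588.4 -147.8  122. ] tool rel [181.  118.6   8.6] r hinge 42.8
catch [ 614.1 -324.7  126. ] tool rel [177.  -29.1 109.3] r hinge 217.0
```

View pics/w2c.png

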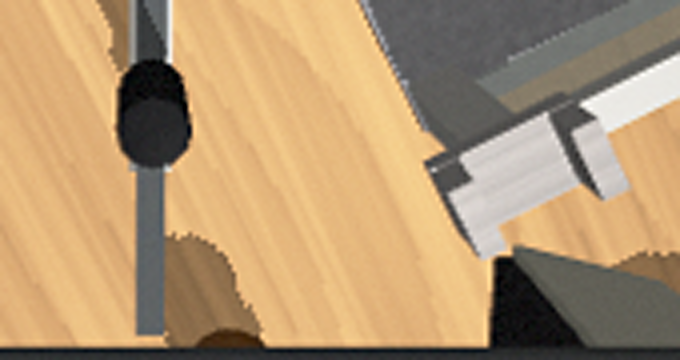

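arm_command([
  {"tx":1,"ty":-0.6,"tz":0.65,"wx":0,"wy":0,"wz":0,"jaw":1},
  {"tx":3,"ty":0,"tz":0,"wx":0,"wy":0,"wz":0,"jaw":1},
  {"tx":3,"ty":0,"tz":0,"wx":0,"wy":0,"wz":0,"jaw":1},
  {"tx":3,"ty":0,"tz":0,"wx":0,"wy":0,"wz":0,"jaw":1},
  {"tx":2,"ty":0,"tz":0,"wx":0,"wy":0,"wz":0,"jaw":1},
  {"tx":2,"ty":0,"tz":0,"wx":0,"wy":0,"wz":0,"jaw":1},
  {"tx":1.1,"ty":0,"tz":0,"wx":0,"wy":0,"wz":0,"jaw":1},
  {"tx":0,"ty":0,"tz":0,"wx":0,"wy":0,"wz":0,"jaw":1},
  {"tx":0,"ty":0,"tz":0,"wx":0,"wy":0,"wz":0,"jaw":1},
])

```text
time: 5.05
tool_pos: [532.2, -259.4, 152.7]
tcp_rot: [-0.019, 1.57, -0.474]
contact_force: [-0.3, 0.2, -0.2]
grip_width: 91.9
```

```bash
python3 - <<'E'
from h import *
s=readout.get_obs();print(s['time'],s['tool_pos'],s['contact_force'])
W=cam('wrist')
img=imaging.capture('wrist');cv2.imwrite('pics/w3.png',img)
cv2.imwrite('pics/s3.png',crop(imaging.capture('scene'),220,60,370,180,4))
E
```

```text
5.05 [ 532.23097981 -259.35475236  152.65912588] [-0.3390857   0.2396041  -0.23341281]
```

View pics/w3.png

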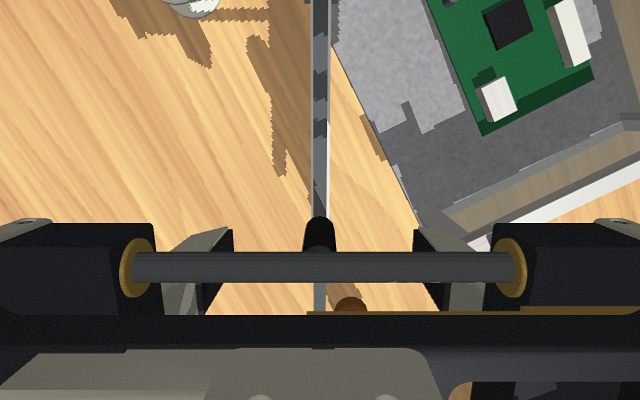

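View pics/s3.png

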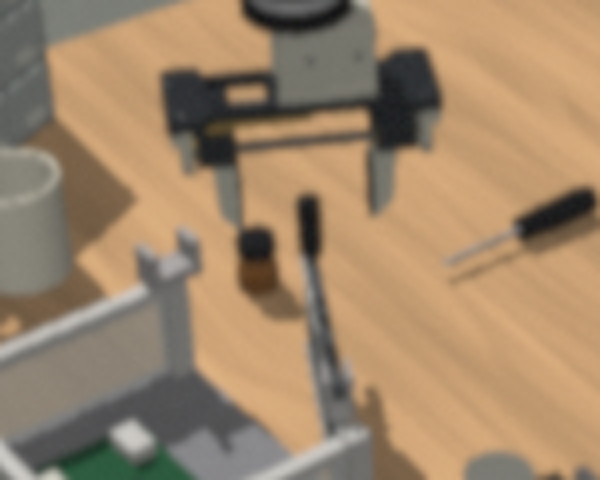

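The knob sits centred between the fingers, at column ~319 in the wrist view. I'll close the jaws.

arm_command([
  {"tx":0,"ty":0,"tz":0,"wx":0,"wy":0,"wz":0,"jaw":-1},
  {"tx":0,"ty":0,"tz":0,"wx":0,"wy":0,"wz":0,"jaw":-1},
  {"tx":0,"ty":0,"tz":0,"wx":0,"wy":0,"wz":0,"jaw":-1},
  {"tx":0,"ty":0,"tz":0,"wx":0,"wy":0,"wz":0,"jaw":-1},
  {"tx":0,"ty":0,"tz":0,"wx":0,"wy":0,"wz":0,"jaw":-1},
  {"tx":0,"ty":0,"tz":0,"wx":0,"wy":0,"wz":0,"jaw":-1},
  {"tx":0,"ty":0,"tz":0,"wx":0,"wy":0,"wz":0,"jaw":-1},
  {"tx":0,"ty":0,"tz":0,"wx":0,"wy":0,"wz":0,"jaw":-1},
  {"tx":0,"ty":0,"tz":0,"wx":0,"wy":0,"wz":0,"jaw":-1},
  {"tx":0,"ty":0,"tz":0,"wx":0,"wy":0,"wz":0,"jaw":-1},
])

```text
time: 6.15
tool_pos: [531.9, -259.0, 152.3]
tcp_rot: [2.768, 1.571, 2.312]
contact_force: [-0.2, 0.5, -0.4]
grip_width: 17.6
```

Gripped at 17.6 mm, which matches the knob. Next I lift the bar by 0.22 rad about its pivot.

arm_command([
  {"tx":-0.8,"ty":0.22,"tz":0,"wx":0,"wy":0,"wz":-0.055,"jaw":-1},
  {"tx":-0.8,"ty":0.22,"tz":0,"wx":0,"wy":0,"wz":-0.055,"jaw":-1},
  {"tx":-0.8,"ty":0.22,"tz":0,"wx":0,"wy":0,"wz":-0.055,"jaw":-1},
  {"tx":-0.8,"ty":0.22,"tz":0,"wx":0,"wy":0,"wz":-0.055,"jaw":-1},
  {"tx":0,"ty":0,"tz":0,"wx":0,"wy":0,"wz":0,"jaw":-1},
  {"tx":0,"ty":0,"tz":0,"wx":0,"wy":0,"wz":0,"jaw":-1},
])

```text
time: 6.75
tool_pos: [537.1, -248.4, 183.0]
tcp_rot: [-1.572, 1.353, -2.027]
contact_force: [1.0, 0.4, -3.6]
grip_width: 17.0
```

```bash
python3 - <<'E'
from h import *
s=readout.get_obs();print(s['time'],s['tool_pos'],s['contact_force'],s['grip_width']);print(toolR().round(3))
cv2.imwrite('pics/s4.png',crop(imaging.capture('scene'),220,60,370,180,4))
E
```

```text
6.75 [ 537.1286232  -248.3873348   183.00660163] [ 1.04243131  0.35063886 -3.58192721] 16.99718738784286
[[-0.095  0.429  0.898]
 [-0.194  0.877 -0.44 ]
 [-0.976 -0.216 -0.   ]]
```

View pics/s4.png

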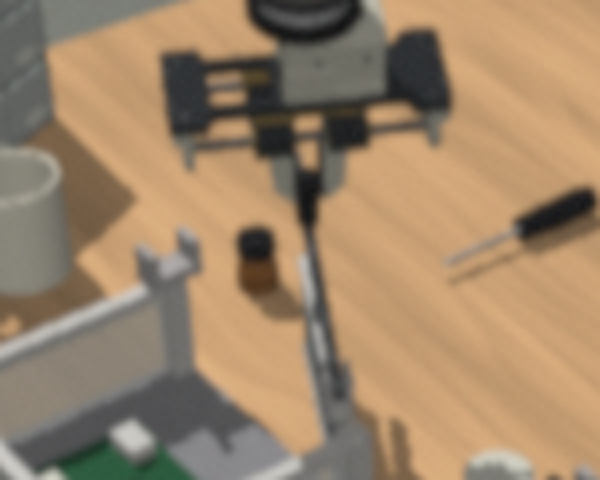

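The bar is up with a low load of 3.6 N. Next I swing the gate in by 0.42 rad.

arm_command([
  {"tx":-0.01,"ty":0.03,"tz":0.92,"wx":-0.0585,"wy":-0.013,"wz":0,"jaw":-1},
  {"tx":-0.01,"ty":0.03,"tz":0.92,"wx":-0.0585,"wy":-0.013,"wz":0,"jaw":-1},
  {"tx":-0.01,"ty":0.03,"tz":0.92,"wx":-0.0585,"wy":-0.013,"wz":0,"jaw":-1},
  {"tx":-0.01,"ty":0.03,"tz":0.92,"wx":-0.0585,"wy":-0.013,"wz":0,"jaw":-1},
  {"tx":-0.01,"ty":0.03,"tz":0.92,"wx":-0.0585,"wy":-0.013,"wz":0,"jaw":-1},
  {"tx":-0.01,"ty":0.03,"tz":0.92,"wx":-0.0585,"wy":-0.013,"wz":0,"jaw":-1},
  {"tx":-0.01,"ty":0.03,"tz":0.92,"wx":-0.0585,"wy":-0.013,"wz":0,"jaw":-1},
  {"tx":0,"ty":0,"tz":0,"wx":0,"wy":0,"wz":0,"jaw":-1},
  {"tx":0,"ty":0,"tz":0,"wx":0,"wy":0,"wz":0,"jaw":-1},
])

```text
time: 7.7
tool_pos: [598.2, -263.8, 182.4]
tcp_rot: [-1.581, 1.353, -1.62]
contact_force: [-0.8, 4.9, -3.4]
grip_width: 17.1
```

```bash
python3 - <<'E'
from h import *
s=readout.get_obs();print(s['time'],s['tool_pos'],s['contact_force'],s['grip_width']);print(toolR().round(3))
p=s['tool_pos'];
for H in ([605,-110],[604,-108]): print('gate line angle',np.arctan2(p[0]-H[0],H[1]-p[1]),'slot',np.arctan2(612.8-H[0],H[1]+325.5), np.hypot(*(p[:2]-H)))
cv2.imwrite('pics/s5.png',crop(imaging.capture('scene'),220,60,370,180,4))
cv2.imwrite('pics/w5.png',imaging.capture('wrist'))
E
```

```text
7.7 [ 598.21562815 -263.75477998  182.44591008] [-0.80849734  4.87480361 -3.36044867] 17.091028873214988
[[-0.011  0.037  0.999]
 [-0.215  0.976 -0.039]
 [-0.976 -0.216 -0.002]]
gate line angle -0.04409602078167161 slot 0.03617910204959253 153.9043861202043
gate line angle -0.03712062493658597 slot 0.04043771432054516 155.86215205505698
```

View pics/s5.png

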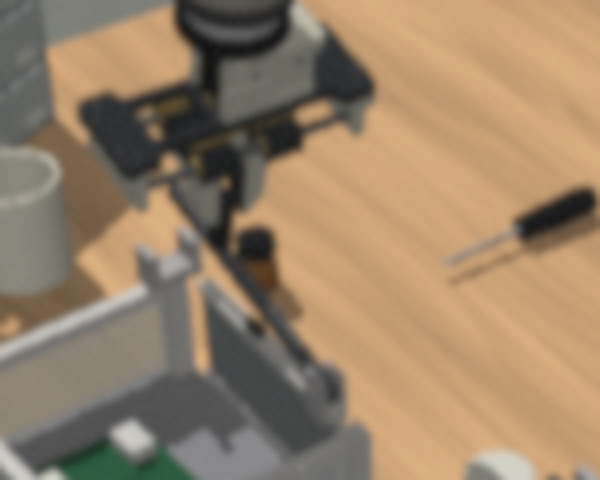

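View pics/w5.png

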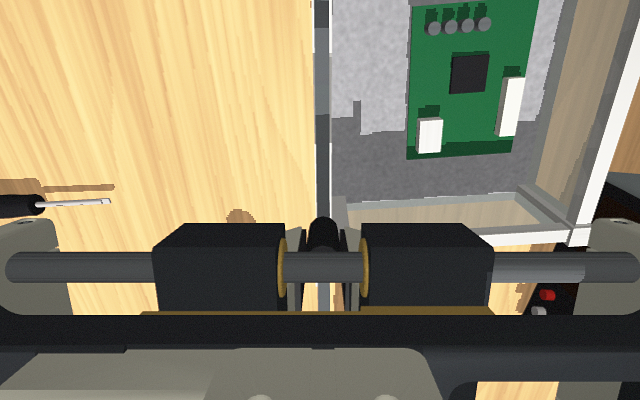

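The gate is about 0.078 rad from the slot centre and the bar is lifted. Next is the last bit of the swing.

arm_command([
  {"tx":0,"ty":0.01,"tz":0.6,"wx":-0.038,"wy":-0.0085,"wz":0,"jaw":-1},
  {"tx":0,"ty":0.01,"tz":0.6,"wx":-0.038,"wy":-0.0085,"wz":0,"jaw":-1},
  {"tx":0,"ty":0,"tz":0,"wx":0,"wy":0,"wz":0,"jaw":-1},
  {"tx":0,"ty":0,"tz":0,"wx":0,"wy":0,"wz":0,"jaw":-1},
  {"tx":0,"ty":0,"tz":0,"wx":0,"wy":0,"wz":0,"jaw":-1},
])

```text
time: 8.3
tool_pos: [610.4, -263.4, 183.0]
tcp_rot: [-1.578, 1.353, -1.538]
contact_force: [-0.1, 6.0, -4.5]
grip_width: 16.7
```

```bash
python3 - <<'E'
from h import *
s=readout.get_obs();print(s['time'],s['tool_pos'],s['contact_force'],s['grip_width']);print(toolR().round(3))
p=s['tool_pos'];
for H in ([605,-110],[604,-108]): print('gate line angle',np.arctan2(p[0]-H[0],H[1]-p[1]),'slot',np.arctan2(612.8-H[0],H[1]+325.5), np.hypot(*(p[:2]-H)))
cv2.imwrite('pics/s6.png',crop(imaging.capture('scene'),220,60,370,180,4))
cv2.imwrite('pics/t6.png',crop(imaging.capture('top'),340,110,480,260,4))
E
```

```text
8.3 [ 610.41430217 -263.4114151   182.96352494] [-0.14845381  5.99817924 -4.52379511] 16.737282036651816
[[ 0.007 -0.039  0.999]
 [-0.216  0.976  0.04 ]
 [-0.976 -0.216 -0.002]]
gate line angle 0.03527805199763431 slot 0.03617910204959253 153.50692801937114
gate line angle 0.04124963219880429 slot 0.04043771432054516 155.5437276609858
```

View pics/s6.png

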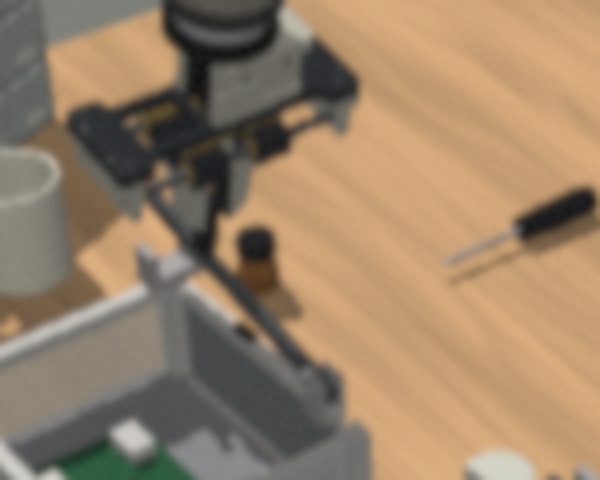

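View pics/t6.png

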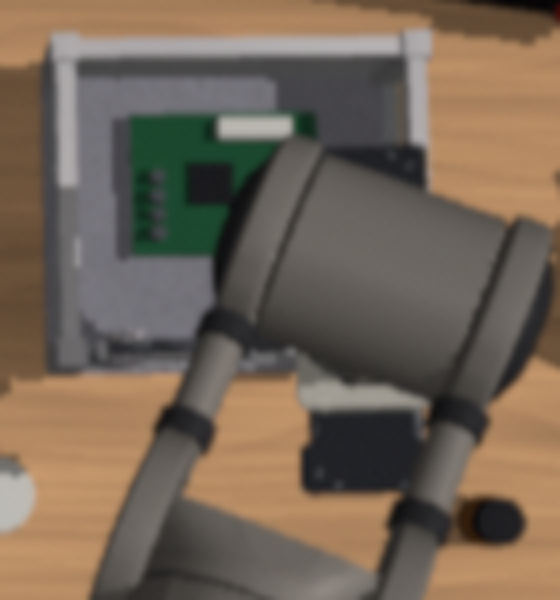

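The gate line now matches the slot direction to about 0.001 rad, with the bar over the slot. I'll lower it along the arc.

arm_command([
  {"tx":0.76,"ty":-0.17,"tz":0,"wx":0,"wy":0,"wz":0.053,"jaw":-1},
  {"tx":0.76,"ty":-0.17,"tz":0,"wx":0,"wy":0,"wz":0.053,"jaw":-1},
  {"tx":0.76,"ty":-0.17,"tz":0,"wx":0,"wy":0,"wz":0.053,"jaw":-1},
  {"tx":0.76,"ty":-0.17,"tz":0,"wx":0,"wy":0,"wz":0.053,"jaw":-1},
  {"tx":0,"ty":0,"tz":0,"wx":0,"wy":0,"wz":0,"jaw":-1},
  {"tx":0,"ty":0,"tz":0,"wx":0,"wy":0,"wz":0,"jaw":-1},
])

```text
time: 9.0
tool_pos: [610.5, -274.8, 153.6]
tcp_rot: [-2.05, 1.565, -2.011]
contact_force: [-0.5, 5.7, -3.5]
grip_width: 16.6
```

```bash
python3 - <<'E'
from h import *
s=readout.get_obs();print(s['time'],s['tool_pos'],s['contact_force'],s['grip_width']);print(toolR().round(3))
cv2.imwrite('pics/s7.png',crop(imaging.capture('scene'),220,60,370,180,4))
E
```

```text
9.0 [ 610.46923805 -274.83488176  153.59235417] [-0.51732967  5.71445842 -3.54902435] 16.59845200046003
[[-0.003 -0.039  0.999]
 [-0.006  0.999  0.039]
 [-1.    -0.005 -0.003]]
```

View pics/s7.png

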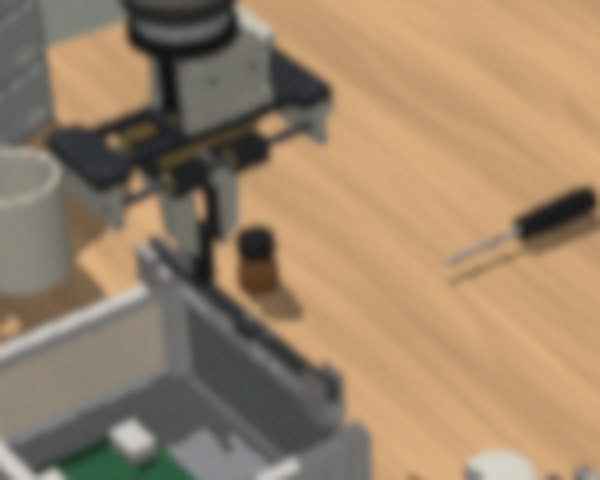

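arm_command([
  {"tx":0,"ty":0,"tz":0,"wx":0,"wy":0,"wz":0,"jaw":0.2},
  {"tx":0,"ty":0,"tz":0,"wx":0,"wy":0,"wz":0,"jaw":0.2},
  {"tx":0,"ty":0,"tz":0,"wx":0,"wy":0,"wz":0,"jaw":0.2},
  {"tx":0,"ty":0,"tz":0,"wx":0,"wy":0,"wz":0,"jaw":0.2},
  {"tx":0,"ty":0,"tz":0,"wx":0,"wy":0,"wz":0,"jaw":0.2},
  {"tx":0,"ty":0,"tz":0,"wx":0,"wy":0,"wz":0,"jaw":0.2},
  {"tx":-2,"ty":0,"tz":0,"wx":0,"wy":0,"wz":0,"jaw":0.2},
  {"tx":-4,"ty":0,"tz":0,"wx":0,"wy":0,"wz":0,"jaw":0.2},
  {"tx":-4,"ty":0,"tz":0,"wx":0,"wy":0,"wz":0,"jaw":0.2},
  {"tx":-4,"ty":0,"tz":0,"wx":0,"wy":0,"wz":0,"jaw":0.2},
  {"tx":0,"ty":0,"tz":0,"wx":0,"wy":0,"wz":0,"jaw":0.2},
  {"tx":0,"ty":0,"tz":0,"wx":0,"wy":0,"wz":0,"jaw":0.2},
])

```text
time: 10.25
tool_pos: [611.7, -274.1, 295.4]
tcp_rot: [-1.426, 1.562, -1.385]
contact_force: [-0.1, 0.1, -0.5]
grip_width: 55.2
```

```bash
python3 - <<'E'
from h import *
s=readout.get_obs();print(s['time'],s['tool_pos'],s['contact_force'],s['grip_width'])
W=cam('wrist')
H=[604,-109]; 
cv2.imwrite('pics/w8.png',imaging.capture('wrist'))
cv2.imwrite('pics/s8.png',crop(imaging.capture('scene'),220,60,370,180,4))
d=np.array([np.sin(.038),-np.cos(.038)])
print([ (n,proj(W,[*(np.array(H)+r*d),z]).round(1)) for n,r,z in [('knob',165,170),('tip',235,122)]])
E
```

```text
10.25 [ 611.73497105 -274.12865576  295.40164496] [-0.09606323  0.0763041  -0.53956792] 55.17275705459206
[('knob', array([319.2, 190. ])), ('tip', array([319.5, 242.7]))]
```

View pics/w8.png

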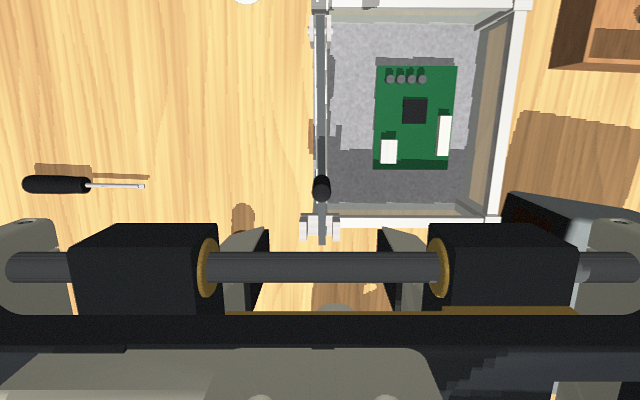

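View pics/s8.png

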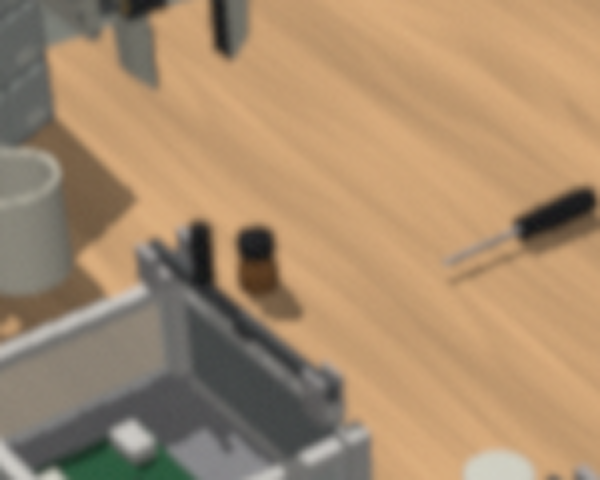

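Wrist view: the bar (columns ~318–326) lies between the catch teeth (~304 and ~337). I'll check that it's level before handing in.

```bash
python3 - <<'E'
from h import *
W=cam('wrist');S=cam('scene')
cv2.imwrite('pics/w8c.png',crop(cv2.imread('pics/w8.png'),270,160,380,250,6))
img=imaging.capture('scene');cv2.imwrite('pics/s9c.png',crop(img,235,95,315,165,8))
d=np.array([np.sin(.038),-np.cos(.038)]);H=np.array([604,-109])
for phi in (0,.04,.11,.2):
    r=20+145*np.cos(phi)-55*np.sin(phi);z=115+145*np.sin(phi)+55*np.cos(phi);P=[*(H+r*d),z]
    Q=[*(H+(20+215*np.cos(phi)-7*np.sin(phi))*d),122+215*np.sin(phi)]
    print(phi,'knobtop w',proj(W,P).round(1),'s',proj(S,P).round(1),'crop',((proj(S,P)-[235,95]+.4)*8).round(0),'tip w',proj(W,Q).round(1),'s crop',((proj(S,Q)-[235,95]+.4)*8).round(0))
E
```

```text
0 knobtop w [320.5 191.5] s [270.4 117. ] crop [286. 180.] tip w [320.7 244.5] s crop [193. 203.]
0.04 knobtop w [320.5 190.5] s [270.7 115.7] crop [289. 169.] tip w [320.7 247.2] s crop [192. 184.]
0.11 knobtop w [320.4 187.8] s [271.3 113.5] crop [294. 151.] tip w [320.5 251.6] s crop [190. 152.]
0.2 knobtop w [320.2 182.6] s [272.3 111. ] crop [302. 131.] tip w [320.4 256.3] s crop [190. 113.]
```

View pics/w8c.png

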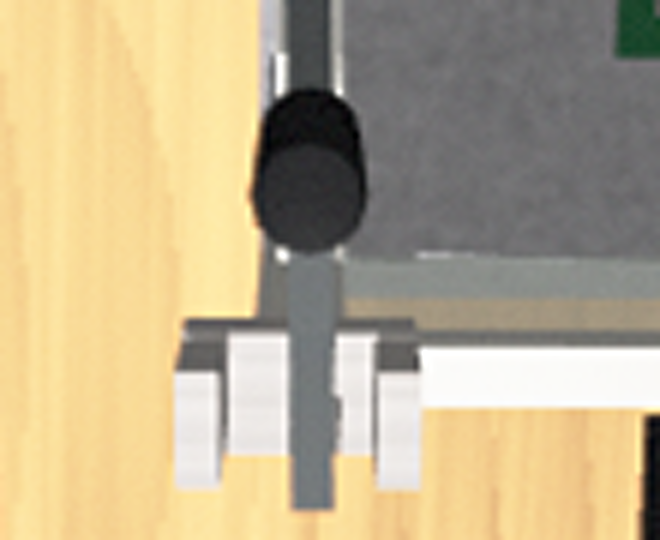

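View pics/s9c.png

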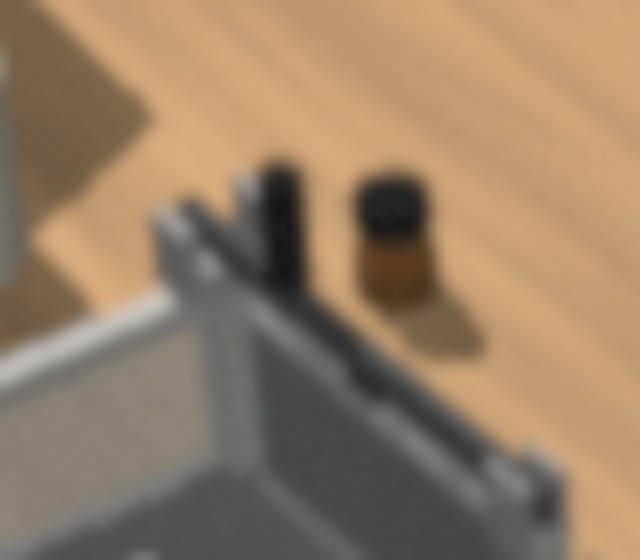

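The bar is centred between the teeth. The tip reads at wrist row 245 (244.5 expected when level, 247 at 0.04 rad) and at about (190,203) in the scene crop (203 expected when level). I'm handing in.

```bash
python3 -c "
from plant import bot,readout
print(bot.close_job()); print(readout.get_obs()['time'])"
```

```text
the job is handed in; nothing more can be done
None
the job is handed in; nothing more can be done
```

The gate is shut and latched, and I handed the job in at about 10.4 s. I gripped the knob (17.6 mm opening) and lifted the bar about 0.22 rad. I then swung the gate in about 0.5 rad over the striker, lowered the bar into the slot, let go and backed off 14 cm upward.

- **Bar and gate:** the last pictures show the bar centred between the two teeth. The tip is level in both the wrist and scene views, reading about 0.00–0.01 rad.
- **Forces:** no more than about 7.5 N showed at the end of any move, and about 0.5 N was left after letting go.
- **Disagreements:** the knob and catch positions differed by about 3 mm between the top and wrist cameras, so I used values in between. My first three move calls were refused because the rows lacked keys; nothing moved.
- **Not checked:** `close_job` reports no verdict, so I have no confirmation of the one-second hold at the end.

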